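Check both spring corners of the hoop-truing plate

ROBOT

A 6-joint arm with a two-finger parallel gripper is mounted at the origin on the work surface. World frame = base frame: x ahead of the robot, y to its left, z up, the work surface at z = 0. Lengths are in m, angles in rad, forces in N, time in s.
With the tool pointing down it reaches from about 0.3 to 0.825 m from the base axis. Payload 5.4 kg.
Tool frame: the origin (TCP) lies at the very end of the fingers, on their centre line; the grasp point (between the pads) lies 19 mm behind it; z points along the fingers, y is the line along which they close (so a half turn about z gives the same grasp; the last joint's range is limited). The gripper opens to 92 mm and grips with 3 to 60 N. Pads are 20 mm wide; open, the fingers measure 128 mm over their backs; the gripper's body (75 mm by 189 mm) begins 69 mm behind the grasp point.
Start: joints at [-1.455, 0.158, 1.597, -0, 1.386, -0.21], TCP at [0.184, -0.545, 0.215] pointing down, gripper open.
Joint ranges: [-2.91, 2.91], [-0.94, 2.29], [0.18, 2.7], [-1.29, 4.43], [0.17, 2.64], [-3, 3]. Speed limits (rad/s): [2.57, 2.57, 3.14, 3.14, 3.14, 3.14].

INTERFACE

Orientations are given as a rotation vector (axis times angle).
In Python, from workcell import bot gives the robot as it stands. Calls block until the motion is done:
- bot.goto(position, orientation): joint-space move of the TCP to a pose.
- bot.line_to(position, rot=None, max_speed=0.15): straight line of the TCP; rot=None keeps the orientation; max_speed is the mean speed in m/s.
- bot.set_joints(angles): joint-space move.
- bot.set_gripper(opening, newtons=None): opening from 0.0 (shut) to 1.0 (fully open); newtons is the grip in N (None keeps the last); returns when the fingers have stopped.
- bot.hold(seconds).
- bot.inverse_kinematics(position, orientation): joint angles nearest the present ones, or None.
- bot.read_camera(name): name is "scene" or "top"; returns a dict with "pixels" (420x560x3 uint8, blue, green, red), "fx", "fy", "cx", "cy" (pixels), "k1" (the pictures are not rectified: a ray, as slopes to the right and down, at radius r is drawn at 1 + k1 r^2 times it, then the intrinsics apply), "R" (3x3) and "t" (3): a world point X has camera coordinates R X + t. Camera axes: x right, y down, z forward; pixel columns grow to the right and rows downward; lengths in m; the calibration is good to about 2 mm. A picture is of the moment at which its call begins. There is no depth.
A pose or a line that the arm cannot do raises bot.MotionError and nothing moves.
- bot.job_done(): hands the job in; it is judged then, once.
Readings, each from a call of its own:
- bot.current_clock(): time.
- bot.current_joints(): joint angles.
- bot.current_joint_vel(): joint speeds.
- bot.current_effort(): joint torques, N m.
- bot.current_ee_pos(): TCP position.
- bot.current_tool_rot(): TCP orientation.
- bot.current_contact_force(): force on the tool from outside, world axes, zero at the start.
- bot.current_ft_torque(): the same for the moment, N m.
- bot.current_opening(): opening from 0.0 (shut) to 1.0 (fully open).
- bot.current_grip_force(): force on a finger pad.
Only numpy, scipy, OpenCV 4.12 (cv2) and the standard library are available. Lean on these libraries where they do the work, as an engineer would, in place of code of your own. Each camera call takes 0.05 s, during which the arm holds its last target. There are 200 camera calls.

TASK

Check the springs of the tilt plate on the bentwood truing jig before it is used. With a fingertip press down the rubber pad on the corner with the ROUND pad until that corner's pointer is level with the tip of the little sliding index facing it, keep it level for about a second without pressing on past it, then let the plate spring back; then do the same at the opposite corner, the one with the SQUARE pad. Press gently; grasp and lift nothing, and leave the index settings and everything standing around the jig as they are.

Things in the scene. Friction and masses are not known exactly. Their poses are not given: they have to be found in the camera images.
- jig: The jig, screwed to the table: cross-shaped plywood base 18 mm thick, long arm 350 x 90 mm along its own x, short arm 250 x 70 mm along its own y. Origin: centre of the underside, on the table. Its x points to the round-pad corner, its z up. It stands anywhere about the middle of the table at any yaw. Two steel hinge cheeks (tops 80 mm up) at x = 0, y = +-116 mm carry the tilt plate; 8 mm posts with their tops 86 mm up stand at x = +-157 mm.
- tilt_plate (a joint): Tilt (rad) of the aluminium plate, 150 x 150 x 8 mm set as a diamond, rocking on its diagonal (jig's y) 70 mm above the table. 0 = level at rest; positive = round-pad corner (jig +x) down; negative = square-pad corner (jig -x) down; stops at +-0.26. Springs return it to 0: 3.4 N m per rad, i.e. about 40 N per rad felt at a pad (3 to 8 N at the index).
- round_pad: Round black rubber pad, 26 mm across and 8 mm thick, fixed on the plate's corner on the jig's +x side, 85 mm from the hinge axis. Origin: centre of its underside, 74 mm above the table at rest; z is normal to the plate.
- round_pad_top (a point): Centre of the round pad's top face, 82 mm above the table at rest. Next to it, fixed on the middle of the plate, is a shallow bentwood box 84 mm across whose rim is 104 mm above the table.
- square_pad: Square black rubber pad, 24 x 24 mm and 8 mm thick, fixed on the opposite corner (jig's -x side), 85 mm from the hinge axis. Origin: centre of its underside, 74 mm above the table at rest; z is normal to the plate.
- square_pad_top (a point): Centre of the square pad's top face, 82 mm above the table at rest.
- round_pointer_tip (a point): Tip of the dark steel needle that sticks out of the plate's round-pad corner, 130 mm from the hinge axis, 70 mm above the table at rest. It dips 130 mm x sin(tilt), about 1.5 times as far as the pad.
- square_pointer_tip (a point): Tip of the same kind of needle at the square-pad corner, 130 mm from the hinge axis, 70 mm above the table at rest; dips when the square pad is pressed.
- round_index_tip (a point): Tip of the steel cone on the sliding index that faces the round corner's needle, 3.5 mm beyond the needle's tip. The index clamps on the post by friction; it is set 10 to 24 mm below the needle's rest height. The needle is on the mark when both tips are equally high. Do not move it.
- square_index_tip (a point): Tip of the steel cone on the sliding index that faces the square corner's needle, 3.5 mm beyond it, set 10 to 24 mm below the needle's rest height independently of the other. Do not move it.
- hoop: Loose bentwood hoop, 64 mm across, 42 mm high, beside the jig; origin at the centre of its underside. Leave alone.
- wedge: Loose dark wooden block, 70 x 25 x 22 mm, beside the jig; origin at the centre of its underside. Leave alone.
- glue_jar: Loose small jar, 44 mm across, 55 mm high, beside the jig; origin at the centre of its underside. Leave alone.
- cup: Loose tea cup, 72 mm across, 70 mm high; origin at the centre of its underside. Leave alone.
- hammer: Loose hammer lying on the table. Leave alone.
- brush: Loose brush lying on the table. Leave alone.
- lidded_box: Loose round lidded bentwood box, 106 mm across, 68 mm high; origin at the centre of its underside. Leave alone.

How it is judged:
By the outcome, as a careful person would: the job done as asked, in the order asked, and still so for the second after the job is handed in, with the robot touching nothing.
It also fails if it takes over 48 s, if anything falls off the work surface, if the arm or the gripper's body presses on something with over 40 N, if the wrist force passes 120 N, or if a joint passes its speed limit or range.

## Working session

There is one attempt and no reset: what is moved stays moved. The work goes in short steps, each a Python script; the robot and the scene stay as the last script left them, time stands still between calls to the robot, and variables do not carry over. Pictures are saved under pics/ and viewed, at most 10 in all, crops included, and the job is handed in when it is done.

```bash
mkdir -p pics; python3 - <<'E'
from workcell import bot
import cv2,numpy as np
for n in("scene","top"):
    c=bot.read_camera(n); cv2.imwrite(f"pics/{n}0.png",c["pixels"])
    R=np.array(c["R"]);print(n,c["fx"],c["fy"],c["cx"],c["cy"],c["k1"],(-R.T@np.array(c["t"])).round(3),R.round(3).tolist())
print(bot.current_clock(),bot.current_tool_rot(),bot.current_ee_pos())
E
```

```text
scene 474.44214308724895 474.44214308724895 286.5649181310132 209.50652001953833 -0.08737967900851223 [1.376 0.691 0.841] [[-0.626, 0.78, -0.016], [0.463, 0.354, -0.813], [-0.628, -0.516, -0.582]]
top 533.3495779869394 533.3495779869394 276.4823897597985 212.68678055460018 -0.09710255823195647 [ 0.366 -0.014  1.611] [[0.013, -1.0, -0.008], [-0.993, -0.012, -0.119], [0.119, 0.01, -0.993]]
0.1 [-3.09830289e+00 -5.09236103e-01 -9.01302632e-05] [ 0.18393973 -0.54418234  0.21371917]
```

View pics/scene0.png

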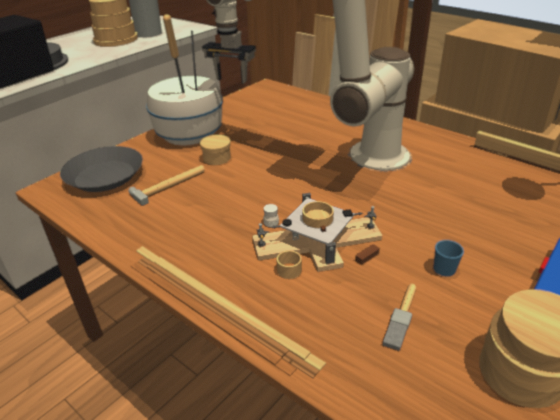

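View pics/top0.png

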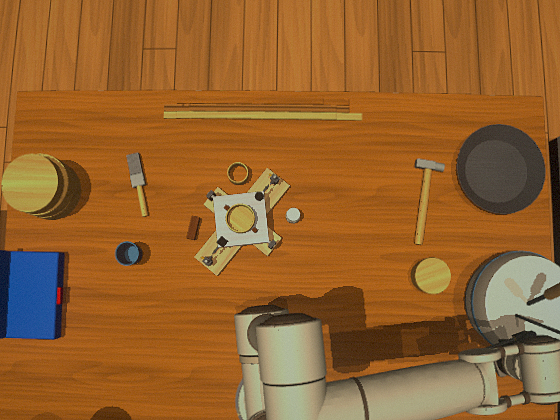

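```bash
python3 - <<'E'
import cv2,numpy as np
s=cv2.imread("pics/scene0.png");t=cv2.imread("pics/top0.png")
f=lambda a,k:cv2.resize(a,None,fx=k,fy=k,interpolation=cv2.INTER_CUBIC)
cv2.imwrite("pics/t1.png",f(t[160:280,185:310],5)[:600])
a=f(s[215:265,240:290],8);b=f(s[195:245,340:390],8)
cv2.imwrite("pics/s1.png",np.hstack([a,b]))
E
```

```text
(no output)
```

View pics/t1.png

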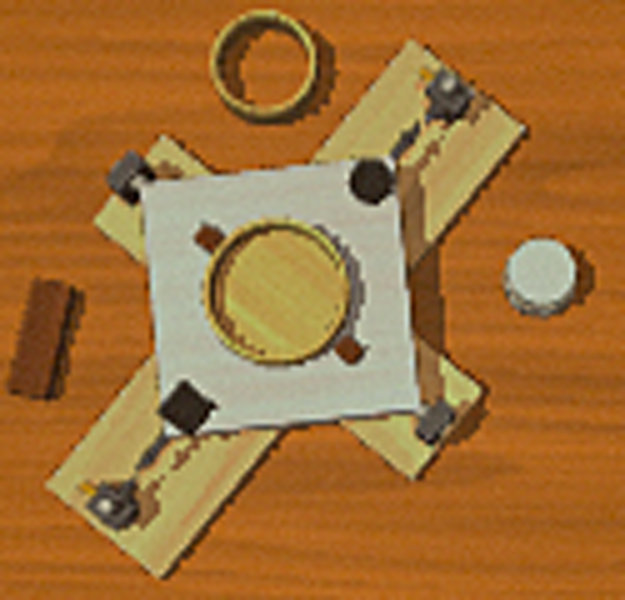

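View pics/s1.png

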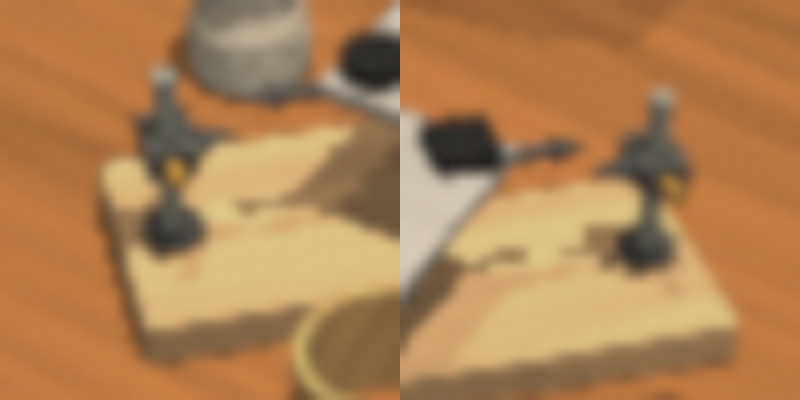

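```bash
cat > h.py <<'E'
from workcell import bot
import cv2,numpy as np
from scipy.spatial.transform import Rotation as Ro
def cal(c):
    R=np.array(c["R"]);t=np.array(c["t"]);K=np.array([[c["fx"],0,c["cx"]],[0,c["fy"],c["cy"]],[0,0,1.]])
    return R,t,K,np.array([c["k1"],0,0,0,0.])
def ray(c,uv):
    R,t,K,D=cal(c);p=cv2.undistortPoints(np.array([[uv]],float),K,D)[0,0]
    return -R.T@t,R.T@np.array([p[0],p[1],1])
def proj(c,P):
    R,t,K,D=cal(c);return cv2.projectPoints(np.array(P,float).reshape(-1,1,3),cv2.Rodrigues(R)[0],t,K,D)[0][:,0]
def on_z(c,uv,z):
    o,d=ray(c,uv);return o+d*(z-o[2])/d[2]
E
python3 - <<'E'
from h import *
T=bot.read_camera("top");S=bot.read_camera("scene")
def cen(c,win,lo):
    x0,y0,x1,y1=win;g=cv2.cvtColor(c["pixels"][y0:y1,x0:x1],cv2.COLOR_BGR2GRAY)
    m=(g<lo).astype(np.uint8);n,l,s,ce=cv2.connectedComponentsWithStats(m);i=1+s[1:,4].argmax();return ce[i]+[x0,y0],s[i,4]
pr=cen(T,(253,190,265,202),70);ps=cen(T,(214,234,229,249),70)
r=on_z(T,pr[0],.082);s=on_z(T,ps[0],.082);print(pr,ps,r,s,np.linalg.norm(r-s))
sr=cen(S,(280,217,293,228),70);ss=cen(S,(341,208,353,217),70)
r2=on_z(S,sr[0],.081);s2=on_z(S,ss[0],.081);print(sr,ss,r2,s2,np.linalg.norm(r2-s2))
for a,b in((r,s),(r2,s2)):
    m=(a+b)/2;y=np.arctan2(*(a-b)[[1,0]]);print("jig",m,y)
m=((r+s)/2+(r2+s2)/2)/2;m[2]=0;e=(r-s)/np.linalg.norm(r-s);e[2]=0
J=lambda x,z:m+e*x+[0,0,z]
print("pred: needleR,postR,needleS,postS\n",proj(S,[J(.13,.07),J(.157,.086),J(-.13,.07),J(-.157,.086)]))
for k in(1,-1):
  print(proj(S,[J(k*.1335,.07-d) for d in(.01,.014,.018,.022,.026)]).round(1).tolist())
E
```

```text
(array([258.85964912, 195.78947368]), np.int32(57)) (array([221.84615385, 241.58461538]), np.int32(65)) [0.59788024 0.05204517 0.082     ] [0.46357332 0.15620816 0.082     ] 0.1699655169360403
(array([286.5, 222.3]), np.int32(40)) (array([347.29545455, 212.65909091]), np.int32(44)) [0.60257526 0.05412894 0.081     ] [0.46813416 0.15818839 0.081     ] 0.17000816748700673
jig [0.53072678 0.10412667 0.082     ] -0.6596594699170869
jig [0.53535471 0.10615867 0.081     ] -0.6586944894855271
pred: needleR,postR,needleS,postS
 [[270.30457914 227.62922953]
 [260.00782415 224.40242125]
 [362.66945226 212.9346345 ]
 [372.34346594 206.7529933 ]]
[[269.2, 230.8], [269.2, 232.0], [269.3, 233.2], [269.3, 234.3], [269.4, 235.5]]
[[363.6, 215.7], [363.5, 216.8], [363.4, 218.0], [363.2, 219.1], [363.1, 220.3]]
```

```bash
cat >> h.py <<'E'
C=np.array([.533,.105,0]);yaw=-.659;ex=np.array([np.cos(yaw),np.sin(yaw),0]);ey=np.array([-ex[1],ex[0],0])
def rots():
    z=np.array([0,0,-1.])
    return [Ro.from_matrix(np.c_[np.cross(y,z),y,z]).as_rotvec() for y in(ey,-ey)]
def over(k,z): return C+k*.085*ex+[0,0,z]
def crop(k,name):
    c=bot.read_camera("scene")["pixels"];x0,y0=(245,210) if k>0 else (335,195)
    cv2.imwrite(f"pics/raw_{name}.png",c)
    return cv2.resize(c[y0:y0+40,x0:x0+50],None,fx=8,fy=8,interpolation=cv2.INTER_CUBIC)
def fz(): return round(float(bot.current_contact_force()[2]),2)
E
python3 - <<'E'
from h import *
bot.set_gripper(0.0,5)
sol=[(abs(q[5]),r) for r in rots() if (q:=bot.inverse_kinematics(over(1,.2),r)) is not None]
rot=min(sol,key=lambda s:s[0])[1];print([s[0] for s in sol])
bot.goto(over(1,.2),rot);bot.line_to(over(1,.092),max_speed=.08)
a=crop(1,"r0");f0=fz();print(bot.current_clock(),f0,bot.current_ee_pos())
z=.092
while z>.0755:
    z-=.001;bot.line_to(over(1,z),max_speed=.02);f=fz();p=bot.current_ee_pos()[2];print(round(p*1e3,2),f-f0)
    if f-f0>2.2:break
b=crop(1,"r1");print(bot.current_clock())
cv2.imwrite("pics/r1.png",np.hstack([a,b]))
E
```

```text
[np.float64(1.0241306507373764), np.float64(2.1174620028524167)]
5.6667 -0.05 [0.6006721  0.05290918 0.09267463]
91.07 -0.009999999999999995
89.86 0.45
88.9 -0.27
87.9 0.13
86.91 -0.7
85.9 0.0
84.92 -0.97
83.9 0.22000000000000003
82.9 0.6100000000000001
81.99 0.39
81.08 1.52
80.14 0.33
79.23 2.34
8.9667
```

View pics/r1.png

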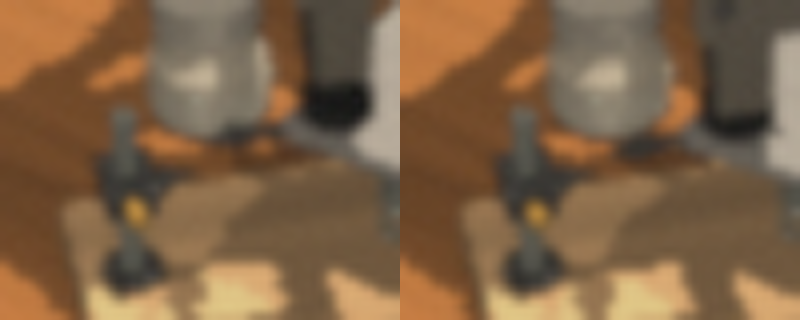

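```bash
python3 - <<'E'
import cv2
g=cv2.cvtColor(cv2.imread("pics/scene0.png"),6)
for n,(x0,x1,y0,y1) in dict(R=(258,284,220,238),S=(355,376,208,224)).items():
    print(n,"    ",*range(x0,x1))
    for y in range(y0,y1):print(y,*["%3d"%v for v in g[y,x0:x1]])
g=cv2.cvtColor(cv2.imread("pics/raw_r1.png"),6);x0,x1,y0,y1=258,284,220,238
for y in range(y0,y1):print(y,*["%3d"%v for v in g[y,x0:x1]])
E
```

```text
R      258 259 260 261 262 263 264 265 266 267 268 269 270 271 272 273 274 275 276 277 278 279 280 281 282 283
220 135 136 129 106  89  90 102 116 129 147 156 161 167 167 166 162 156 148 144 140 135 135 134 130 112  79
221 134 134 127  99  85  87 101 107 115 123 131 140 144 144 144 144 142 135 130 130 129 134 135 127  94  60
222 133 136 129 102  85  89 100 106 111 115 123 135 134 132 137 144 141 136 133 128 124 133 137 129  90  54
223 136 146 139 119  92  87  98 106 111 113 121 128 129 130 135 139 139 137 133 123 114 128 144 144  97  51
224 135 149 151 137 110  95  90 101 110 114 118 126 129 132 134 132 134 132 126 114 111 132 157 168 130  75
225 131 124 121 119 123 119  99  92 101 109 116 122 128 132 126 115 114 114 106 101 102 116 148 170 161 121
226 129 105  95 106 127 131 119 101  97 103 106 110 116 115 107  96  91  92  92  90  89  93 111 129 142 144
227 129 103  93 104 121 130 131 126 123 114 101  98 100 101  93  88  81  86  94  99  99 102 111 112 114 117
228 123 102  94  96 104 116 131 135 134 131 125 124 124 123 114 110 101 112 124 128 126 126 128 125 117 109
229 100  88  92  
[... 3697 characters left out ...]
  86  87  87  84  80  78  77  79  85  92 100 101  95
232  57  62  63  58  56  56  56  59  66  77  80  86  95 101 105 110 116 112 109  98  91  90  93  97  95  93
233  61  60  57  56  55  56  61  68  89 109 112 112 114 118 117 120 122 121 118 109  97  91  90  89  89  88
234  66  62  59  64  60  55  61  86 109 120 120 121 120 121 120 121 119 117 110 101  90  88  89  86  88  87
235  69  57  69  95  94  69  71 102 117 118 119 119 118 118 116 115 113 107  98  89  85  86  85  85  85  86
236  79  57  80 123 129  95  83 109 116 116 115 116 114 114 114 107  97  93  87  85  87  86  86  87  85  88
237  93  75  83 113 122 104 103 112 115 115 114 113 113 111 108  96  88  87  87  87  88  89  88  89  89  90
```

```bash
cat >> h.py <<'E'
def stat(k,ref,name):
    F=[];I=[]
    for i in range(6): I.append(bot.read_camera("scene")["pixels"].astype(float));F.append(bot.current_contact_force())
    im=np.mean(I,0);p=bot.current_ee_pos();np.save(f"pics/{name}.npy",im)
    print(name,"t",bot.current_clock(),"F",np.mean(F,0).round(2),"z",round(p[2]*1e3,2),"r",round(float((p-C)@ex*k),4));return im
def patch(im,w):
    g=im@[.114,.587,.299];x0,x1,y0,y1=w;print("    ",*range(x0,x1))
    for y in range(y0,y1):print(y,*["%3d"%v for v in g[y,x0:x1]])
E
python3 - <<'E'
from h import *
stat(1,0,"ra")
for z in(.0765,.0742):
    bot.line_to(over(1,z),max_speed=.02);im=stat(1,0,"r%d"%(z*1e4))
patch(im,(258,284,222,238))
S=bot.read_camera("scene")
for k in(1,-1):print(proj(S,[C+ex*k*x+[0,0,z] for x,z in((.12,.07),(.13,.07),(.1335,.07),(.145,.07),(.1335,.055))]).round(2).tolist())
E
```

```text
ra t 9.2667 F [ 0.86 -1.3   1.67] z 79.13 r 0.0852
r765 t 9.8417 F [ 2.13 -2.27  3.35] z 76.73 r 0.0853
r742 t 10.4083 F [ 3.76 -3.31  4.86] z 74.46 r 0.0854
     258 259 260 261 262 263 264 265 266 267 268 269 270 271 272 273 274 275 276 277 278 279 280 281 282 283
222  82  84  85  83  84  89 101 108 112 116 125 138 136 134 133 125 118 114 111 110 118 131 131 122  91  57
223  83  90  92  89  85  87  98 107 112 116 123 131 132 132 132 124 118 115 111 105 109 129 136 128  93  56
224  83  93  98  95  87  82  88 101 111 115 121 127 132 134 131 122 118 114 107 105 116 131 137 126  86  50
225  83  89  91  87  83  80  78  89 103 111 118 124 131 132 129 120 112 103  97 109 125 132 133 120  78  44
226  84  85  85  83  85  93  94  93  99 104 107 112 118 119 113 104  93  84  84 107 127 130 121 101  68  41
227  84  84  85  83  89 111 124 126 124 116 102  99 103 100  89  81  77  78  81  94 116 118 102  90  69  46
228  79  82  84  79  75  94 120 128 129 128 119 115 116 112  91  78  75  77  75  73  85  87  86  89  85  69
229  68  75  83  79  67  74  91  97 104 116 105  96  96  92  80  67  61  60  
[... 373 characters left out ...]
5  55  57  60  66  89 108 112 112 114 116 117 120 121 118 116 109  95  90  89  89  89  88
234  66  62  59  63  60  54  61  84 109 120 120 120 120 120 119 119 117 114 109  99  90  87  87  87  86  86
235  70  56  68  94  94  69  70 102 116 119 119 119 118 117 117 115 109  99  93  88  86  85  85  85  85  85
236  79  57  80 122 129  94  84 107 116 116 116 115 114 113 110 105  96  88  85  85  85  85  85  85  86  86
237  93  75  82 113 121 104 104 112 114 114 113 113 113 109  98  92  88  86  85  86  87  87  88  88  89  89
[[273.96, 227.04], [270.28, 227.62], [268.99, 227.83], [264.73, 228.5], [269.2, 232.27]]
[[359.21, 213.44], [362.62, 212.89], [363.81, 212.7], [367.72, 212.08], [363.39, 217.07]]
```

```bash
python3 - <<'E'
from h import *
bot.line_to(over(1,.0736),max_speed=.02);im=stat(1,0,"r736")
l=cv2.imread("pics/scene0.png").astype(float)
def f(a,x0,y0):
    a=np.clip((a[y0:y0+18,x0:x0+24]-20)*1.5,0,255).astype(np.uint8);return cv2.resize(a,None,fx=16,fy=16,interpolation=cv2.INTER_CUBIC)
cv2.imwrite("pics/r2.png",np.vstack([np.hstack([f(l,257,221),f(im,257,221)]),np.hstack([f(np.load("pics/r742.npy"),257,221),f(l,353,206)])]))
E
```

```text
r736 t 11.0083 F [ 3.98 -3.75  5.07] z 73.91 r 0.0855
```

View pics/r2.png

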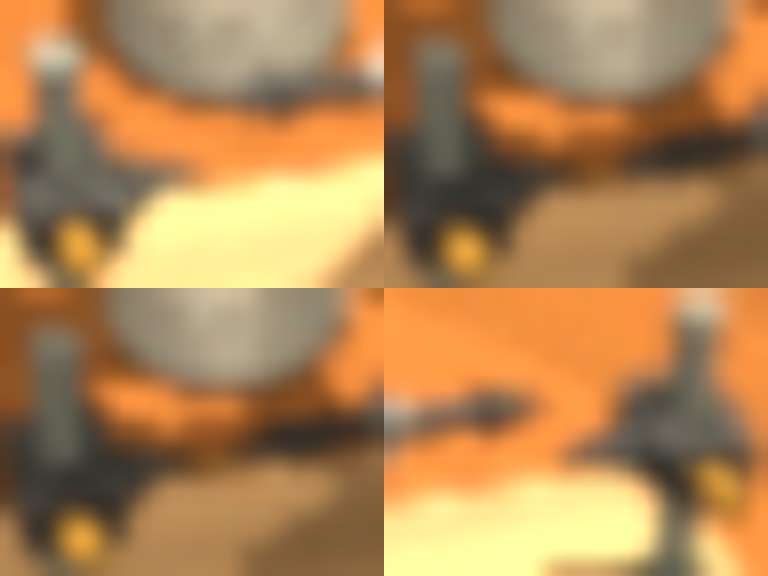

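```bash
python3 - <<'E'
from h import *
bot.hold(1.2);stat(1,0,"rend")
bot.line_to(over(1,.095),max_speed=.03);bot.line_to(over(1,.15),max_speed=.12)
bot.line_to(over(-1,.15),max_speed=.15);bot.line_to(over(-1,.088),max_speed=.08)
a=stat(-1,0,"s0")
for z in(.079,.0765): bot.line_to(over(-1,z),max_speed=.02);im=stat(-1,0,"s%d"%(z*1e4))
def f(a,x0,y0):
    a=np.clip((a[y0:y0+18,x0:x0+24]-20)*1.5,0,255).astype(np.uint8);return cv2.resize(a,None,fx=16,fy=16,interpolation=cv2.INTER_CUBIC)
l=cv2.imread("pics/scene0.png").astype(float)
cv2.imwrite("pics/s2.png",np.vstack([np.hstack([f(a,353,206),f(im,353,206)]),np.hstack([f(a,257,221),f(l,353,206)])]))
patch(im,(353,376,208,222))
E
```

```text
rend t 12.5083 F [ 3.34 -3.85  5.17] z 73.9 r 0.0854
s0 t 16.4917 F [ 0.07 -0.27  0.45] z 88.37 r 0.0848
s790 t 17.3917 F [-1.01  1.57  2.52] z 79.09 r 0.085
s765 t 17.9667 F [-1.4   2.5   3.39] z 76.57 r 0.085
     353 354 355 356 357 358 359 360 361 362 363 364 365 366 367 368 369 370 371 372 373 374 375
208 104 132 140 137 135 133 131 125 118 113 113 113 113 114 115 114 113 108  99 105 113 113 113
209 108 134 141 141 140 139 131 121 115 113 112 112 113 113 113 114 113 106  91  91 101 109 114
210 115 135 140 140 141 138 127 121 118 116 113 112 112 113 112 111 111 104  88  91 103 111 114
211 117 136 140 141 139 134 125 122 121 120 118 116 113 111 108 104 101  97  87  92 104 112 114
212 128 138 139 137 134 127 123 122 122 122 121 120 118 112 100  90  80  76  82  90  99 106 111
213 133 140 134 127 123 119 119 121 121 121 121 121 121 111  89  75  73  74  82  90  92  98 106
214 128 134 124 118 113 104 105 113 117 118 119 119 117 108  88  81  81  85  87  87  87  93 103
215 118 119 105 100  96  85  84  92  99 110 116 112 104  95  86  80  76  84  87  85  85  87  94
216 108  99  86  83  82  73  70  79  91 105 112 101  95  92  86  77  64  66  74  79  85  79  77
217  91  89  87  89  89  82  87 107 128 138 137 131 134 134 126 107  76  56  62  86 113 105  87
218 107 120 130 136 133 130 139 154 169 179 178 176 176 176 173 159 123  78  60  81 112 121 105
219 142 157 171 179 177 174 176 180 184 187 187 187 187 187 187 183 159 106  73  80 100 109 107
220 173 179 183 185 184 183 184 185 188 189 190 190 191 192 193 191 171 114  88 103 118 112 110
221 178 184 186 188 188 190 190 191 192 193 194 194 195 195 195 192 169 113  98 127 148 131 117
```

View pics/s2.png

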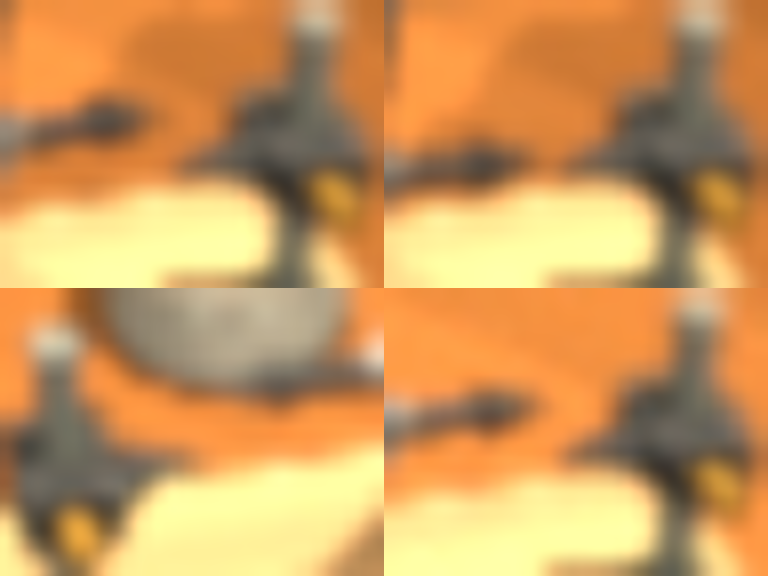

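```bash
python3 - <<'E'
from h import *
bot.line_to(over(-1,.0754),max_speed=.02);im=stat(-1,0,"s754")
patch(im,(355,370,211,220))
a=np.clip((im[206:224,353:377]-20)*1.5,0,255).astype(np.uint8)
cv2.imwrite("pics/s3.png",cv2.resize(a,None,fx=30,fy=30,interpolation=cv2.INTER_CUBIC))
E
```

```text
s754 t 18.5167 F [-1.96  3.21  3.81] z 75.43 r 0.0851
     355 356 357 358 359 360 361 362 363 364 365 366 367 368 369
211 140 140 139 134 125 122 121 120 118 115 113 112 108 104 101
212 139 137 134 128 123 122 122 122 122 120 118 112 100  90  79
213 134 127 124 122 121 122 122 121 121 121 120 112  89  75  74
214 128 122 118 114 115 118 120 120 120 119 117 108  88  80  81
215 119 116 110  97  96 105 113 116 117 112 103  95  86  81  76
216  98  93  90  81  77  85  98 110 113 101  94  92  86  77  64
217  84  83  83  76  79  97 120 136 137 131 134 135 126 107  77
218 119 127 128 120 127 149 167 179 178 176 176 176 173 159 123
219 169 177 176 172 174 179 184 187 187 187 186 187 187 183 159
```

View pics/s3.png

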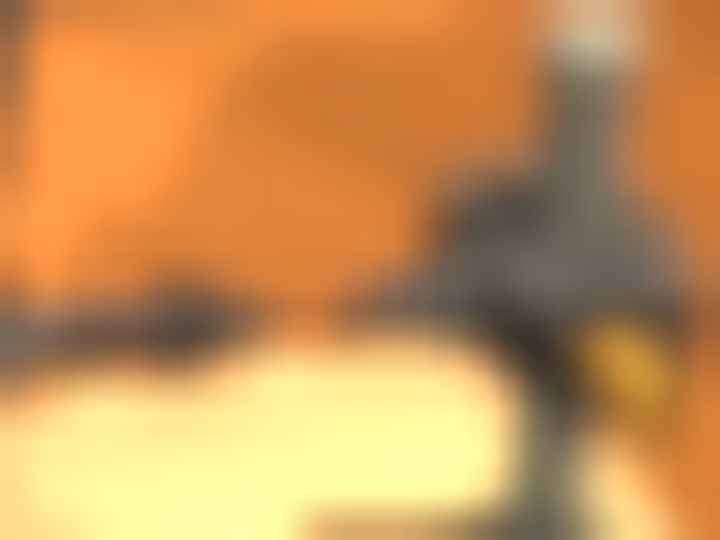

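```bash
python3 - <<'E'
from h import *
bot.hold(1.2);stat(-1,0,"send")
bot.line_to(over(-1,.095),max_speed=.03);bot.line_to(over(-1,.2),max_speed=.12)
bot.hold(.5);im=stat(-1,0,"fin");d=np.abs(im-cv2.imread("pics/scene0.png"))[214:262,244:300].max(2);print((d>40).sum())
bot.job_done()
E
```

```text
send t 20.0167 F [-1.92  3.75  4.27] z 75.4 r 0.085
fin t 22.6417 F [ 0.   -0.49  0.14] z 200.02 r 0.085
55
the job is handed in; nothing more can be done
```

I pressed the round pad, then the square pad, until each pointer looked level with its index, held each for more than a second, let the plate spring back, and handed the job in at about 23 s. The pointer dips were about 13.6 mm and 10.9 mm, with levels judged from the images to roughly half a millimetre to a millimetre. The only other contact was the fingertip on the pads, at about 7 N or less by the wrist sensor.

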